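# Stow the lens mount in its slide-top case and snap the lid home

### The job

Stand the larger of the two lens mounts in the round pocket of the slide-top case, then lay the lid into its channel from the open end and slide it shut: push it firmly over the sprung ridge and up against the seal, so that the ridge snaps up behind it and it stays shut when you let go. The stop is not set at the same depth in every case, so feel for it and do not ram the lid. Leave the smaller mount, the tweezers and the loupe where they are.

Things in the scene. Friction and masses are not known exactly. Their poses are not given: they have to be found in the camera images.
- case: Grey slide-top case, 125 x 84 x 43 mm high, screwed to the bench (flanges to y = +-56 mm, 8 mm high). Origin on its underside; x is the closing direction, from the open end (about towards the robot) to the stop; z up. Front wall at x = -55 to -51 mm, 33 mm high. Inside it is 68 mm wide; a black insert with the pocket, its top 18 mm up, fills x = -51 to +33.
- mouth (a point): Open end of the case at x = -55 mm, level with the tops of the two rails (34 mm up, y = +-34 to +-38.5 mm) on which the lid lies and slides all along the case. Channel walls 77 mm apart guide the lid's edges, flared to 84 mm here. The lid's front 10 to 15 mm can be laid on the bare rails here, then slid in.
- lip_start (a point): Point at rail height, x = -30 mm in the case: from here on lips cover the lid's edges (raised lead-in from -37 mm). Under them is 6.3 mm of height for the 5 mm lid. Drag in the channel is 1 to 6 N. The sum of all contact forces between lid and case must stay under 40 N.
- stop_deepest (a point): Rail height, x = +59 mm in the case: deepest setting of the steel keeper, a slotted plate whose stop wall ends the channel. It is clamped anywhere between here and stop_nearest; its setting is not reported. On it, a sprung cross ridge 2.8 mm high: ramp begins 16 mm before the wall, top 10 mm before it. The lid's front must press it down, against 6 to 14 N of push (friction varies).
- stop_nearest (a point): Rail height, x = +44 mm in the case: nearest setting of the stop wall. A black rubber seal stands 2.5 mm out from the wall: it gives at 3 N and is flat at 9 N. With the lid's front within 1 mm of the wall, the ridge snaps up into its groove and holds it; short of that the seal pushes the lid back. The last push takes about 12 to 20 N on the tool in all.
- pocket (a point): Centre of the floor of the round pocket in the insert, 10 mm above the bench, at x = -14 mm, y = 0 in the case; 28 mm wide, 8 mm deep, chamfered.
- lid: Loose flat aluminium lid, 104 (x) x 75 (y) x 5 mm, 0.10 to 0.17 kg, flat on the bench, the same both ways round. Origin at the centre of its underside. A dark grip bar on top, 12 (x) x 50 (y) mm, from 5 to 23 mm up, lies across the middle: pinch it along the lid's x, or push it. Front and rear edges are round; underneath, a groove 3 mm deep lies across it 7.7 to 16.7 mm behind either edge.
- lens_mount_big: The larger lens mount, a white knurled ring 25 mm in diameter and 22 mm high, 0.045 kg, standing on the bench. Origin at the centre of its underside, z up. In the pocket its upper 14 mm stand above the insert.
- lens_mount_small: The smaller lens mount, 22 mm in diameter and 16 mm high; to be left alone. Origin at the centre of its underside. It and the larger one may have changed places.
- tweezers: Steel tweezers, 128 mm long, 9 mm high, lying before the white housing (190 mm high, its front face at x = 0.57 m, its right side at y = -0.24 m: keep the gripper's body clear of it); to be left alone. Origin under their middle.
- loupe: Black loupe, 38 mm in diameter and 36 mm high, near the foot of the monitor (which hangs at the robot's left, 0.25 to 0.6 m up: fold the arm up to pass it); to be left alone. Origin at the centre of its underside.

How it is judged:
On the way, in this order (a step that is already met when the one before it is completed fails the run):
1. the large lens mount stands in the pocket, let go (horizontal distance between lens_mount_big and pocket below 0.004 m and z of lens_mount_big in the frame of pocket between -0.002 and 0.003 m and angle between lens_mount_big's own z axis and vertical below 0.1 rad and contact force between the fingers and lens_mount_big below 0.1 N), for 0.2 s.
2. the lid is in its channel, at least 20 mm under the lips (y of lid in the frame of case between -0.003 and 0.003 m and z of lid in the frame of case between 0.032 and 0.0385 m and angle between the x axis of lid and the x axis of case, either way round below 0.06 rad and angle between lid's own z axis and vertical below 0.06 rad and x of lid in the frame of case between -0.062 and -0.025 m), for 0.05 s.
At the end, for the whole second after the job is handed in: The larger mount stands upright on the pocket's floor, within 4 mm of its centre; the lid lies flat in the channel, its front within 1.8 mm of the keeper's stop wall, and the ridge has snapped up to within 0.8 mm of its full height; both at rest and let go (horizontal distance between lens_mount_big and pocket below 0.004 m and z of lens_mount_big in the frame of pocket between -0.002 and 0.003 m and angle between lens_mount_big's own z axis and vertical below 0.1 rad and y of lid in the frame of case between -0.003 and 0.003 m and z of lid in the frame of case between 0.032 and 0.0385 m and angle between the x axis of lid and the x axis of case, either way round below 0.06 rad and angle between lid's own z axis and vertical below 0.06 rad and horizontal distance between lid and keeper_c2 below 0.0558 m and z of ridge_c0 in the frame of case above 0.035 m and linear speed of each of lid, lens_mount_big below 0.01 m/s); the robot touches nothing.
It fails at once if the lid is rammed or jammed against the case (its keeper, ridge and seal included) with more than 40 N (contact force between lid and case above 40 N).
It fails at once if the lens mount small is moved by more than 20 mm (distance of lens_mount_small from where it was at the start of the episode above 0.02 m).
It fails at once if the tweezers is moved by more than 20 mm (distance of tweezers from where it was at the start of the episode above 0.02 m).
It fails at once if the loupe is moved by more than 20 mm (distance of loupe from where it was at the start of the episode above 0.02 m).
It also fails if it takes over 72 s, if anything falls off the work surface, if the arm or the gripper's body presses on something with over 40 N, if the wrist force passes 120 N, or if a joint passes its speed limit or range.

### The arm

A 6-joint arm with a two-finger parallel gripper is mounted at the origin on a cart in front of the work surface, level with it; the furniture and walls round the work are solid. World frame = base frame: x ahead of the robot, y to its left, z up, the work surface at z = 0. Lengths are in m, angles in rad, forces in N, time in s.
With the tool pointing down it reaches from about 0.275 to 0.875 m from the base axis. Payload 12.5 kg.
Tool frame: the origin (TCP) lies on the mounting face of the last link; the fingertips stand 173 mm ahead of it and the grasp point (between the pads) lies 155 mm ahead of it; z points along the fingers, y is the line along which they close (so a half turn about z gives the same grasp; the last joint's range is limited). The gripper opens to 85 mm and grips with 20 to 120 N. Pads are 22 mm wide; open, the fingers measure 114 mm over their backs; the gripper's body (76 mm by 85 mm) begins 54 mm behind the grasp point. The pads swing forward as they close: fully open they stand 13 mm farther back than shut.
Start: joints at [-1.396, 0.351, 1.652, -0, 1.139, -0.085], TCP at [0.141, -0.532, 0.405] pointing down, gripper open.
Joint ranges: [-2.75, 2.75], [-0.79, 2.1], [0.01, 2.65], [-1.57, 4.71], [0.07, 3.14], [-2.87, 2.87]. Speed limits (rad/s): [2.22, 2.22, 2.79, 3.14, 3.14, 3.14].

### API

Orientations are given as [roll, pitch, yaw] about the fixed x, y, z axes, in that order (R = Rz(yaw) Ry(pitch) Rx(roll)).
In Python, from rig import bot gives the robot as it stands.
- The arm moves only by the tool arm_command, never from a script. Its argument "increments" is a list of rows, each a list of 3 entries, a list of its own where there are three numbers: the turn, a rotation vector about the tool's x, y, z in rad, then the shift along the tool's x, y, z in mm, then the finger opening in mm, from 0 to 85.4. In form: [[[rx, ry, rz], [dx, dy, dz], gripper], ...]. A call has 1 to 10 rows; each row shifts and turns the commanded pose from where the row before left it, along the tool's axes as they then stand; what a row does not reach is not made up. A row lasts 1/12 s, in which the tool goes at most 41.7 mm and 7.16 degrees, less where a joint would pass 70% of its speed; a pose out of reach is approached as far as the arm can. A call is refused whole if a number of a shift passes 41.7 or a number of a turn 0.125, either way. A call with a gripper value outside its range is refused whole. The fingers move at their own pace and stop on an object; "squeeze" is the grip in N (left out, the last holds). Time passes only in rows, so rows that do not move let the fingers close. It gives the time, the measured TCP pose, the force, the opening and the grip force at its end, in the units of the state.
- bot.observe(): the state, without advancing time (a new reading comes with each control period).
- bot.camera(name): name is "scene" or "top" or "wrist"; returns a dict with "pixels" (400x640x3 uint8, red, green, blue), "camera_matrix" (3x3 intrinsics, pixels), "rvec" (rotation vector, rad) and "tvec" (3), from world to camera coordinates, as OpenCV has them; the wrist camera has in their place "hand_eye" (4x4, takes a point from camera to tool coordinates, whose origin is the TCP and whose axes are the flange's). Camera axes: x right, y down, z forward; pixel columns grow to the right and rows downward; lengths in m; the calibration is good to about 2 mm. A picture is of the moment at which its call begins: read the wrist's pose just before it. There is no depth.
- bot.job_done(): hands the job in; it is judged then, once.
Trained networks look in a picture, given as the dict that the camera call returned (one of the last four; its "shot" number tells which), for a name from the list of things; names that differ only in an ending like _2 or _b are one class to them, and where a whole thing is asked for, a point or a joint stands for the part that bears it (a point fixed in the world has none). Each returns a list of dicts, best first, with "score" (0 to 1); they miss things now and then, are a little off and sometimes report something else, mostly with a low value. They report only what shows in the picture. A call takes as long as a camera call.
- bot.cut_out(thing, picture): "pixels" (400x640 bool, what is visible of it) and "bbox" ([centre column, centre row, width, height] in pixels, round what is visible of it).
- bot.mark_of(thing, picture): "location" ([column, row] in pixels: a listed point, or the origin of a listed thing).
The state is a dict: "time_s": time; "q": joint angles; "joint_velocities": joint speeds; "effort": joint torques, N m; "tcp_pos": TCP position; "tool_rot": TCP orientation; "force": force on the tool from outside, world axes, zero at the start; "torque": the same for the moment, N m; "grip_width": opening from 0.0 (shut) to 1.0 (fully open); "grip_force": force on a finger pad.
Only numpy, scipy, OpenCV 4.12 (cv2) and the standard library are available. Lean on these libraries where they do the work, as an engineer would, in place of code of your own. Each camera call takes 0.05 s, during which the arm holds its last target. There are 200 camera calls.

## Working session

There is one attempt and no reset: what is moved stays moved. The work goes in short steps, Python scripts to look and compute and a tool call to move; the robot and the scene stay as the last step left them, time stands still between calls to the robot, and variables do not carry over. Pictures are saved under pics/ and viewed, at most 10 in all, crops included, and the job is handed in when it is done.

Besides the shell and the picture viewer there is one more tool, called after "Request:" as name(argument=value, ...), one argument or row to a line, values as JSON. arm_command: Moves the arm, as the interface text tells. Its arguments: {"type":"object","properties":{"increments":{"type":"array","items":{"type":"array"}},"squeeze":{"type":"number"}},"required":["increments"]}

```bash
ls; mkdir -p pics; cat > h.py <<'E'
import numpy as np, cv2
from scipy.spatial.transform import Rotation as R
from rig import bot
def cam(name):
    s=bot.observe(); p=bot.camera(name)
    K=np.array(p["camera_matrix"])
    if name=="wrist":
        T=np.eye(4);T[:3,:3]=R.from_euler('xyz',s["tool_rot"]).as_matrix();T[:3,3]=s["tcp_pos"]
        M=T@np.array(p["hand_eye"]); Rc,c=M[:3,:3],M[:3,3]
    else:
        Rw=cv2.Rodrigues(np.array(p["rvec"],float))[0]; Rc=Rw.T; c=-Rc@np.array(p["tvec"],float).ravel()
    p["cal"]=(K,Rc,c); return p
def ray(p,uv,z):
    K,Rc,c=p["cal"]; d=Rc@np.linalg.solve(K,[uv[0],uv[1],1.]); return c+d*(z-c[2])/d[2]
def proj(p,X):
    K,Rc,c=p["cal"]; q=K@(Rc.T@(np.array(X)-c)); return q[:2]/q[2]
def save(p,n): cv2.imwrite(f"pics/{n}.png",cv2.cvtColor(p["pixels"],cv2.COLOR_RGB2BGR))
E
cat > a.py <<'E'
from h import *
print(bot.observe())
Z=dict(case=0,mouth=.034,lip_start=.034,stop_deepest=.034,stop_nearest=.034,pocket=.01,lid=0,lens_mount_big=0,lens_mount_small=0,tweezers=0,loupe=0)
for n in("top","scene"):
    p=cam(n); save(p,n+"0"); print(n,p["cal"][2].round(3))
    for t,z in Z.items():
        for r in bot.mark_of(t,p)[:2]: print(t,np.round(r["location"],1),round(r["score"],2),ray(p,r["location"],z).round(4))
E
python3 a.py
```

```text
pics
{'time_s': 0.0, 'q': array([-1.39563853e+00,  3.51229562e-01,  1.65243680e+00,  2.01157583e-05,
        1.13912146e+00, -8.46353644e-02]), 'joint_velocities': array([ 0.00019769,  0.00168502,  0.00067515, -0.00206049,  0.00062927,
        0.00012776]), 'effort': array([-1.80627809e-03, -5.06100905e+01, -2.91407669e+01, -1.74130382e-04,
        4.45593148e-03, -1.47345006e-06]), 'tcp_pos': array([ 0.14126817, -0.53140763,  0.40415713]), 'tool_rot': array([-3.14040330e+00, -1.19228082e-04,  2.59784663e-01]), 'force': array([ 0.05556598, -0.32991779,  0.03186247]), 'torque': array([ 0.07372336,  0.02455538, -0.05011291]), 'grip_force': 0.0, 'grip_width': 0.9992800865128766}
top [ 0.429 -0.228  0.898]
case [373.3 179.7] 0.83 [ 0.5724 -0.3461  0.    ]
mouth [369.4 202.2] 0.76 [ 0.5182 -0.3318  0.034 ]
lip_start [368.7 189.4] 0.81 [ 0.546  -0.3311  0.034 ]
stop_deepest [378.6 148.7] 0.97 [ 0.6352 -0.3552  0.034 ]
stop_nearest [377.5 154.7] 0.75 [ 0.6219 -0.3524  0.034 ]
pocket [372.5 182.9] 0.68 [ 0.5636 -0.3428  0.01  ]
lid [310.7 226.2] 0.81 [ 0.4702 -0.2045  0.    ]
lens_mount_smal
[... 229 characters left out ...]
.453]
case [385.  248.3] 0.56 [ 0.5723 -0.3444  0.    ]
case [377.5 242.5] 0.37 [ 0.5731 -0.3246  0.    ]
mouth [352.8 239.6] 0.98 [ 0.5121 -0.3361  0.034 ]
lip_start [367.9 234.9] 0.71 [ 0.5398 -0.3385  0.034 ]
stop_nearest [410.9 225.5] 0.66 [ 0.6149 -0.355   0.034 ]
pocket [367.9 234.1] 0.65 [ 0.5658 -0.3078  0.01  ]
pocket [377.5 246.3] 0.56 [ 0.5559 -0.3444  0.01  ]
lid [283.8 229.8] 0.72 [ 0.4647 -0.2049  0.    ]
lens_mount_big [332.9 291.4] 0.62 [ 0.4397 -0.3865 -0.    ]
lens_mount_small [301.1 262.6] 0.52 [ 0.4388 -0.3024  0.    ]
tweezers [276.9 191.2] 0.54 [ 0.5255 -0.0734  0.    ]
loupe [279.3 192.7] 0.73 [ 0.5262 -0.0816  0.    ]
loupe [248.7 196.9] 0.58 [ 0.4685 -0.0639  0.    ]
```

View pics/top0.png

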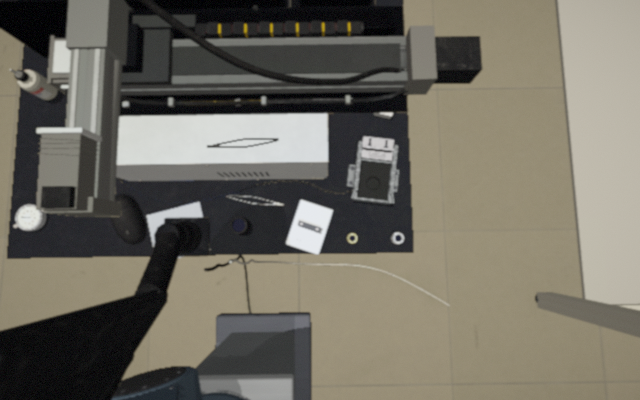

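View pics/scene0.png

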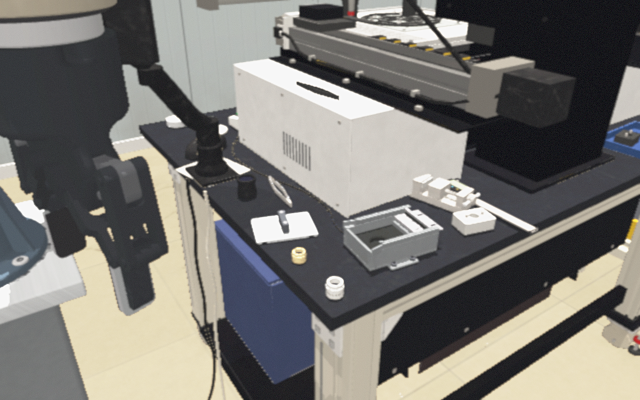

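The top view shows the case at about (375,170) and the lid at (310,226). The big white mount is at (398,238) and the small yellowish one at (352,238). The scene view agrees, with the white larger ring at (335,288). Next I turn the tool and approach for a wrist look.

Request:
arm_command(
  increments=[
    [[0, 0, -0.111], [0, 0, 0], 85],
    [[0, 0, -0.111], [0, 0, 0], 85],
    [[0, 0, -0.111], [0, 0, 0], 85],
    [[0, 0, -0.111], [0, 0, 0], 85],
    [[0, 0, -0.111], [0, 0, 0], 85],
    [[0, 0, -0.111], [0, 0, 0], 85],
    [[0, 0, -0.111], [0, 0, 0], 85],
    [[0, 0, -0.111], [0, 0, 0], 85],
    [[0, 0, -0.111], [0, 0, 0], 85],
    [[0, 0, -0.111], [0, 0, 0], 85],
  ],
)

```text
time_s: 2.03
tcp_pos: [0.1413, -0.5315, 0.4047]
tool_rot: [-3.142, -0.0, 1.375]
force: [-0.2, 0.8, 0.1]
grip_width: 1.002
grip_force: 0.0
```

Request:
arm_command(
  increments=[
    [[0, 0, 0], [22, 24, 0], 50],
    [[0, 0, 0], [22, 24, 0], 50],
    [[0, 0, 0], [22, 24, 0], 50],
    [[0, 0, 0], [22, 24, 0], 50],
    [[0, 0, 0], [22, 24, 0], 50],
    [[0, 0, 0], [22, 24, 0], 50],
    [[0, 0, 0], [22, 24, 0], 50],
    [[0, 0, 0], [22, 24, 0], 50],
    [[0, 0, 0], [22, 24, 0], 50],
    [[0, 0, 0], [22, 24, 0], 50],
  ],
)

```text
time_s: 2.87
tcp_pos: [0.4216, -0.3628, 0.4048]
tool_rot: [3.141, 0.0, 1.37]
force: [0.0, -0.0, -0.3]
grip_width: 0.581
grip_force: 0.0
```

```bash
cat > b.py <<'E'
from h import *
import sys
s=bot.observe(); print(s["time_s"],s["tcp_pos"].round(4),s["tool_rot"].round(4),s["force"].round(2),s["grip_width"])
p=cam("wrist"); save(p,sys.argv[1]); K,Rc,c=p["cal"]; print(K.round(1).tolist(),c.round(3)); print(Rc.round(2)); print(np.round(p["hand_eye"],3))
Z=dict(case=0,mouth=.034,lip_start=.034,stop_deepest=.034,stop_nearest=.034,pocket=.01,lid=0,lens_mount_big=0,lens_mount_small=0)
for t,z in Z.items():
    for r in bot.mark_of(t,p)[:2]: print(t,np.round(r["location"],1),round(r["score"],2),ray(p,r["location"],z).round(4))
E
python3 b.py w1
```

```text
2.8667 [ 0.4216 -0.3628  0.4048] [3.1415e+00 1.0000e-04 1.3698e+00] [ 0.03 -0.02 -0.35] 0.5814865674679031
[[323.1, 0.0, 318.3], [0.0, 323.1, 199.4], [0.0, 0.0, 1.0]] [ 0.437 -0.283  0.373]
[[ 0.98 -0.19 -0.07]
 [-0.2  -0.93 -0.32]
 [-0.    0.32 -0.95]]
[[ 0.    -0.946 -0.324  0.082]
 [ 1.     0.    -0.001 -0.001]
 [ 0.001 -0.324  0.946  0.032]
 [ 0.     0.     0.     1.   ]]
case [447.4 122.2] 0.9 [ 0.5727 -0.3465  0.    ]
mouth [406.4 127.2] 0.83 [ 0.5187 -0.3373  0.034 ]
lip_start [431.8 127.4] 0.86 [ 0.5443 -0.3427  0.034 ]
stop_deepest [518.3 117.3] 0.59 [ 0.6316 -0.3502  0.034 ]
stop_nearest [502.2 120.3] 0.75 [ 0.6155 -0.3499  0.034 ]
stop_nearest [337.4 179.6] 0.65 [ 0.4389 -0.3781  0.034 ]
pocket [440.9 124.3] 0.7 [ 0.5619 -0.3456  0.01  ]
lid [517.6 121.5] 0.36 [ 0.6503 -0.3615  0.    ]
lens_mount_big [336.3 179.5] 0.65 [ 0.4378 -0.3873  0.    ]
lens_mount_small [320.4  98.8] 0.9 [ 0.4374 -0.2932  0.    ]
```

View pics/w1.png

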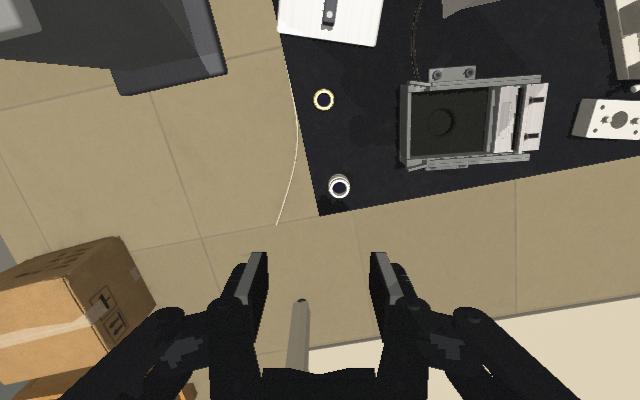

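The wrist picture shows the big mount at (339,186), the small ring at (324,99), and the case from (400,83) to (548,168) with the keeper plate at its right end. These agree with the networks' positions. I'll go down over the big mount.

Request:
arm_command(
  increments=[
    [[0, 0, 0], [-4, 4, 27], 50],
    [[0, 0, 0], [-4, 4, 27], 50],
    [[0, 0, 0], [-4, 4, 27], 50],
    [[0, 0, 0], [-4, 4, 27], 50],
    [[0, 0, 0], [-4, 4, 27], 50],
    [[0, 0, 0], [0, 0, 0], 50],
  ],
)

```text
time_s: 3.87
tcp_pos: [0.435, -0.3874, 0.2651]
tool_rot: [-3.136, -0.004, 1.369]
force: [-0.5, 0.3, -0.4]
grip_width: 0.585
grip_force: 0.0
```

```bash
cat > c.py <<'E'
from h import *
s=bot.observe(); print(s["time_s"],s["tcp_pos"].round(4),s["tool_rot"].round(4))
p=cam("wrist"); save(p,"w2"); 
for r in bot.mark_of("lens_mount_big",p)[:2]: print(np.round(r["location"],1),r["score"],ray(p,r["location"],0).round(4))
for r in bot.cut_out("lens_mount_big",p)[:1]:
    m=r["pixels"].astype(np.uint8); print(r["score"],r["bbox"])
    from scipy.optimize import least_squares
    def sil(x):  # bbox of projected cylinder
        a=np.linspace(0,2*np.pi,60); P=np.vstack([[proj(p,[x[0]+.0125*np.cos(t),x[1]+.0125*np.sin(t),z]) for t in a] for z in(0,.022)])
        lo,hi=P.min(0),P.max(0); return np.r_[(lo+hi)/2,hi-lo]
    f=least_squares(lambda x:(sil(x)-r["bbox"])[:2],[.438,-.387]); print(f.x.round(4),f.fun,sil(f.x).round(1))
E
python3 c.py
```

```text
3.8667 [ 0.435  -0.3874  0.2651] [-3.1359 -0.0039  1.3688]
[328.3 207.9] 0.67 [ 0.4395 -0.3924  0.    ]
[485.5 118.6] 0.2 [ 0.5603 -0.3488  0.    ]
0.76 [330.0, 210.8, 35.0, 44.7]
[ 0.4406 -0.3904] [0.00000000e+00 5.68434189e-14] [330.  210.8  35.5  42.4]
```

Request:
arm_command(
  increments=[
    [[0, 0, 0], [-1, 3, 20], 50],
    [[0, 0, 0], [-1, 2.5, 20], 50],
    [[0, 0, 0], [0, 0, 20], 50],
    [[0, 0, 0], [0, 0, 14], 50],
    [[0, 0, 0], [0, 0, 5], 50],
    [[0, 0, 0], [0, 0, 0], 50],
    [[0, 0, 0], [0, 0, 0], 50],
  ],
)

```text
time_s: 4.6
tcp_pos: [0.4413, -0.3909, 0.1924]
tool_rot: [3.14, 0.001, 1.37]
force: [0.1, -0.8, -0.1]
grip_width: 0.581
grip_force: 0.0
```

Request:
arm_command(
  increments=[
    [[0, 0, 0], [0, 0, 4], 50],
    [[0, 0, 0], [0, 0, 4], 50],
    [[0, 0, 0], [0, 0, 0], 50],
    [[0, 0, 0], [0, 0, 0], 15],
    [[0, 0, 0], [0, 0, 0], 15],
    [[0, 0, 0], [0, 0, 0], 15],
    [[0, 0, 0], [0, 0, 0], 15],
    [[0, 0, 0], [0, 0, 0], 15],
    [[0, 0, 0], [0, 0, 0], 15],
    [[0, 0, 0], [0, 0, 0], 15],
  ],
  squeeze=30,
)

```text
time_s: 5.43
tcp_pos: [0.4411, -0.3906, 0.183]
tool_rot: [3.141, 0.0, 1.37]
force: [-0.9, 1.0, 5.5]
grip_width: 0.275
grip_force: 29.4
```

Request:
arm_command(
  increments=[
    [[0, 0, 0], [0, 0, -20], 15],
    [[0, 0, 0], [0, 0, -40], 15],
    [[0, 0, 0], [0, 0, -40], 15],
    [[0, 0, 0], [12, 18, 0], 15],
    [[0, 0, 0], [12, 18, 0], 15],
    [[0, 0, 0], [12, 18, 0], 15],
    [[0, 0, 0], [12, 18, 0], 15],
    [[0, 0, 0], [12, 18, 0], 15],
    [[0, 0, 0], [9, 16, 0], 15],
    [[0, 0, 0], [0, 0, 0], 15],
  ],
)

```text
time_s: 6.27
tcp_pos: [0.5609, -0.3427, 0.2824]
tool_rot: [3.141, -0.0, 1.372]
force: [0.5, -0.9, -0.8]
grip_width: 0.277
grip_force: 29.6
```

```bash
python3 b.py w3; python3 - <<'E'
import cv2
i=cv2.imread('pics/w3.png'); cv2.imwrite('pics/w3c.png',cv2.resize(i[20:345,120:560],None,fx=1.8,fy=1.8,interpolation=cv2.INTER_CUBIC))
E
```

```text
6.2667 [ 0.5609 -0.3427  0.2824] [ 3.1407e+00 -1.0000e-04  1.3718e+00] [ 0.54 -0.85 -0.76] 0.2772194060914783
[[323.1, 0.0, 318.3], [0.0, 323.1, 199.4], [0.0, 0.0, 1.0]] [ 0.576 -0.263  0.251]
[[ 0.98 -0.19 -0.06]
 [-0.2  -0.93 -0.32]
 [ 0.    0.32 -0.95]]
[[ 0.    -0.946 -0.324  0.082]
 [ 1.     0.    -0.001 -0.001]
 [ 0.001 -0.324  0.946  0.032]
 [ 0.     0.     0.     1.   ]]
case [334.  195.8] 0.89 [ 0.5728 -0.346   0.    ]
mouth [266.5 211.9] 0.73 [ 0.5236 -0.3371  0.034 ]
lip_start [294.8 210.8] 0.95 [ 0.5437 -0.3402  0.034 ]
stop_deepest [420.2 202.4] 0.72 [ 0.6325 -0.3516  0.034 ]
stop_nearest [400.9 204. ] 0.96 [ 0.6189 -0.3501  0.034 ]
pocket [318.1 199. ] 0.62 [ 0.5602 -0.3428  0.01  ]
lid [149.   31.8] 0.94 [ 0.4685 -0.2024  0.    ]
lens_mount_small [159.2 166.5] 0.77 [ 0.4415 -0.2946  0.    ]
```

View pics/w3c.png

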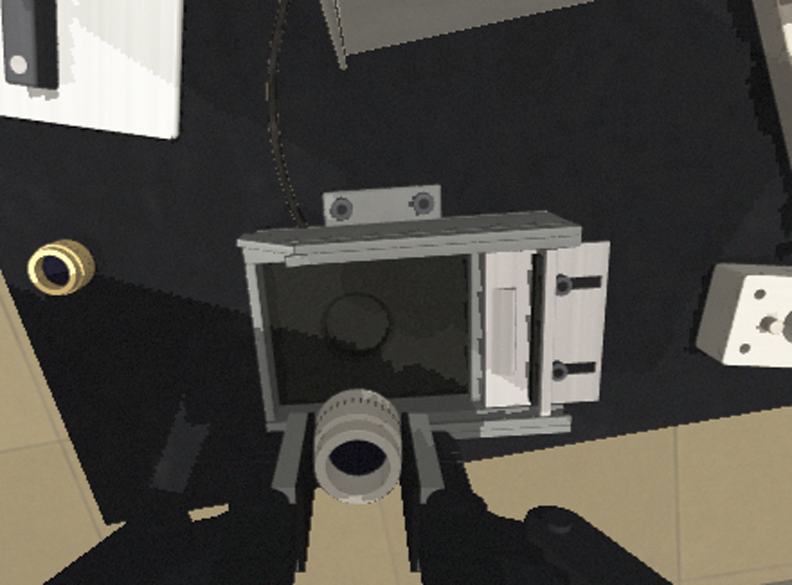

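The picture shows the mount held at crop (358,445), the pocket at (358,323), and the case slightly turned against the tool. I'll fit the case pose and overlay its model to check.

```bash
cat > d.py <<'E'
from h import *
from scipy.optimize import least_squares
# calibrated shot w3 state reused: redo projection from a fresh picture
p=cam("wrist"); s=bot.observe()
M=dict(case=(0,0,0),mouth=(-.055,0,.034),lip_start=(-.030,0,.034),stop_deepest=(.059,0,.034),stop_nearest=(.044,0,.034),pocket=(-.014,0,.010))
def W(x,q): c,s_=np.cos(x[2]),np.sin(x[2]); return [x[0]+c*q[0]-s_*q[1],x[1]+s_*q[0]+c*q[1],q[2]]
obs=[(M[t],r["location"]) for t in M for r in bot.mark_of(t,p)[:1]]
f=least_squares(lambda x:np.ravel([proj(p,W(x,q))-uv for q,uv in obs]),[.573,-.346,-.15],loss='soft_l1')
print(f.x.round(4)); print(f.fun.reshape(-1,2).round(1).tolist())
x=f.x
im=cv2.cvtColor(p["pixels"],cv2.COLOR_RGB2BGR); a=np.array([235,125]); S=3.6
z=cv2.resize(im[125:270,235:455],None,fx=S,fy=S,interpolation=cv2.INTER_CUBIC); z=np.clip(255*(z/255.)**.6,0,255).astype(np.uint8)
def line(P,col): cv2.polylines(z,[np.array([(proj(p,W(x,q))-a)*S for q in P]).round().astype(np.int32)],False,col,1)
t=np.linspace(0,2*np.pi,40)
line([(-.014+.014*np.cos(u),.014*np.sin(u),.018) for u in t],(0,255,255))
for y in(-.034,.034): line([(-.055,y,.034),(.0625,y,.034)],(0,0,255)); line([(-.03,y*1.26,.043),(.0695,y*1.26,.043)],(0,255,0))
line([(-.055,-.034,.033),(-.055,.034,.033)],(255,0,0)); line([(.033,-.034,.018),(.033,.034,.018)],(255,0,0))
cv2.imwrite("pics/ov1.png",z); np.save("case.npy",x)
E
python3 d.py
```

```text
[ 0.5735 -0.3441 -0.1405]
[[-0.3, 2.9], [-2.0, 0.2], [-0.3, -0.5], [1.3, 0.3], [0.8, -0.9]]
```

View pics/ov1.png

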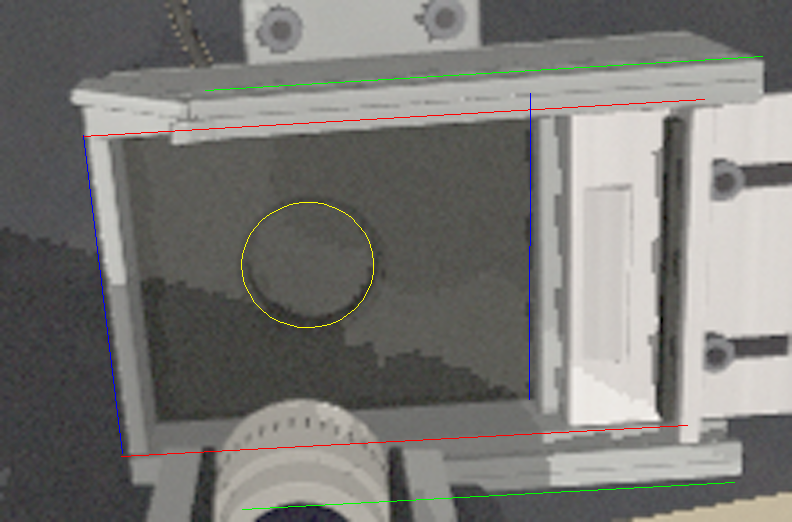

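The overlay fits within about 2 mm. The pocket rim spans crop x 243 to 382, about 1 mm right of the model, and the case edges look turned about 0.015 rad more. I'll refine with line segments and check the mount's offset in the hand.

```bash
cat > e.py <<'E'
from h import *
from scipy.optimize import least_squares
x=np.load("case.npy"); p=cam("wrist"); s=bot.observe(); print(s["time_s"],s["tcp_pos"].round(4),s["tool_rot"].round(4))
g=cv2.cvtColor(p["pixels"],cv2.COLOR_RGB2GRAY)
L=cv2.createLineSegmentDetector().detect(g)[0][:,0]
c,sn=np.cos(x[2]),np.sin(x[2])
def loc(P): d=P[:2]-x[:2]; return np.array([c*d[0]+sn*d[1],-sn*d[0]+c*d[1]])*1e3
for l in L:
    if np.hypot(*(l[2:]-l[:2]))<25: continue
    out=[]
    for z in(.018,.034,.043):
        a,b=loc(ray(p,l[:2],z)),loc(ray(p,l[2:],z)); out+=[a.round(1).tolist(),b.round(1).tolist()]
    if np.abs(out[2]).max()<90: d=b-a; print(l.round(0).tolist(),"ang",round(np.arctan(d[1]/d[0]) if abs(d[0])>abs(d[1]) else -np.arctan(d[0]/d[1]),3),"z18",out[:2],"z34",out[2:4],"z43",out[4:])
gb=cv2.createCLAHE(6,(8,8)).apply(g)
# held mount
r=bot.cut_out("lens_mount_big",p)
for q in r[:1]:
    print(q["score"],q["bbox"]); tp=s["tcp_pos"]
    def sil(v):
        a=np.linspace(0,2*np.pi,60); P=np.vstack([[proj(p,[v[0]+.0125*np.cos(t),v[1]+.0125*np.sin(t),z]) for t in a] for z in(tp[2]-.183,tp[2]-.161)])
        lo,hi=P.min(0),P.max(0); return np.r_[(lo+hi)/2,hi-lo]
    f=least_squares(lambda v:(sil(v)-q["bbox"])[:2],tp[:2]); print("mount",f.x.round(4),"minus tcp mm",(1e3*(f.x-tp[:2])).round(1),sil(f.x).round(1))
E
python3 e.py
```

```text
7.1667 [ 0.5586 -0.3441  0.2827] [ 3.1416 -0.      1.3698]
[437.0, 302.0, 567.0, 398.0] ang -0.73 z18 [[79.9, -98.9], [211.8, -216.9]] z34 [[73.7, -86.6], [196.5, -196.5]] z43 [[70.2, -79.7], [187.9, -185.1]]
[415.0, 243.0, 418.0, 158.0] ang 0.014 z18 [[59.8, -41.5], [58.8, 27.4]] z34 [[55.0, -33.2], [54.0, 31.0]] z43 [[52.3, -28.5], [51.4, 33.0]]
[429.0, 241.0, 454.0, 240.0] ang -0.012 z18 [[70.8, -40.0], [90.6, -40.2]] z34 [[65.2, -31.8], [83.7, -32.0]] z43 [[62.1, -27.2], [79.8, -27.4]]
[455.0, 238.0, 462.0, 152.0] ang 0.01 z18 [[91.2, -39.0], [90.6, 30.2]] z34 [[84.2, -30.8], [83.6, 33.5]] z43 [[80.3, -26.3], [79.7, 35.5]]
[221.0, 92.0, 224.0, 1.0] ang -0.192 z18 [[-77.3, 81.6], [-66.8, 135.6]] z34 [[-72.7, 81.4], [-62.9, 131.7]] z43 [[-70.1, 81.3], [-60.8, 129.5]]
[371.0, 261.0, 438.0, 257.0] ang 0.011 z18 [[23.9, -55.7], [78.6, -55.1]] z34 [[21.6, -46.4], [72.5, -45.9]] z43 [[20.2, -41.2], [69.1, -40.7]]
[461.0, 150.0, 428.0, 156.0] ang 0.136 z18 [[89.7, 31.8], [66.5, 28.6]] z34 [[82.8, 35.1], [61.2, 32.1]] z43 [[79.0, 36.9], [58.2, 34.1]]
[393.0, 157.0, 392.0, 243.0] ang 0.008
[... 2528 characters left out ...]
-47.5, -36.5], [-55.4, -60.8]]
[426.0, 133.0, 369.0, 137.0] ang 0.011 z18 [[63.9, 45.1], [23.8, 44.6]] z34 [[58.8, 47.4], [21.5, 47.0]] z43 [[56.0, 48.8], [20.2, 48.4]]
[382.0, 236.0, 337.0, 239.0] ang 0.011 z18 [[33.1, -33.5], [-2.7, -33.9]] z34 [[30.1, -25.7], [-3.2, -26.1]] z43 [[28.4, -21.3], [-3.5, -21.7]]
[410.0, 184.0, 410.0, 223.0] ang 0.041 z18 [[53.6, 7.8], [54.9, -23.9]] z34 [[49.2, 12.7], [50.4, -16.8]] z43 [[46.7, 15.4], [47.9, -12.8]]
[396.0, 223.0, 396.0, 178.0] ang 0.014 z18 [[44.1, -23.2], [43.6, 13.2]] z34 [[40.3, -16.2], [39.9, 17.8]] z43 [[38.2, -12.2], [37.8, 20.3]]
0.71 [319.9, 268.1, 50.7, 63.4]
mount [ 0.5584 -0.3455] minus tcp mm [-0.2 -1.4] [319.9 268.1  54.2  67.8]
```

Request:
arm_command(
  increments=[
    [[0, 0, 0], [3, 1.7, 0], 15],
    [[0, 0, -0.0715], [0, 0, 10], 15],
    [[0, 0, 0], [0, 0, 30], 15],
    [[0, 0, 0], [0, 0, 25], 15],
    [[0, 0, 0], [0, 0, 10], 15],
    [[0, 0, 0], [0, 0, 4], 15],
    [[0, 0, 0], [0, 0, 0], 15],
    [[0, 0, 0], [0, 0, 0], 15],
  ],
)

```text
time_s: 7.88
tcp_pos: [0.5613, -0.3417, 0.2049]
tool_rot: [3.14, 0.001, 1.441]
force: [0.8, -0.2, 0.2]
grip_width: 0.272
grip_force: 29.6
```

Request:
arm_command(
  increments=[
    [[0, 0, 0], [0, 0, 2], 15],
    [[0, 0, 0], [0, 0, 2], 15],
    [[0, 0, 0], [0, 0, 2], 15],
    [[0, 0, 0], [0, 0, 2], 15],
    [[0, 0, 0], [0, 0, 0], 15],
    [[0, 0, 0], [0, 0, 0], 15],
  ],
)

```text
time_s: 8.38
tcp_pos: [0.5609, -0.3415, 0.1956]
tool_rot: [-3.141, -0.0, 1.441]
force: [-0.3, 0.3, -1.0]
grip_width: 0.273
grip_force: 29.6
```

Request:
arm_command(
  increments=[
    [[0, 0, 0], [0, 0, 1.5], 15],
    [[0, 0, 0], [0, 0, 0.5], 15],
    [[0, 0, 0], [0, 0, 0], 15],
    [[0, 0, 0], [0, 0, 0], 15],
  ],
)

```text
time_s: 8.72
tcp_pos: [0.5609, -0.3415, 0.1937]
tool_rot: [-3.142, -0.0, 1.441]
force: [-0.0, -0.1, -0.1]
grip_width: 0.272
grip_force: 29.6
```

Request:
arm_command(
  increments=[
    [[0, 0, 0], [0, 0, 0], 38],
    [[0, 0, 0], [0, 0, 0], 38],
    [[0, 0, 0], [0, 0, 0], 38],
    [[0, 0, 0], [0, 0, 0], 38],
    [[0, 0, 0], [0, 0, -10], 38],
    [[0, 0, 0], [0, 0, -25], 38],
    [[0, 0, 0], [0, 0, -30], 38],
    [[0, 0, 0], [0, 0, -30], 38],
    [[0, 0, 0], [0, 0, 0], 38],
    [[0, 0, 0], [0, 0, 0], 38],
  ],
)

```text
time_s: 9.55
tcp_pos: [0.5612, -0.3416, 0.2912]
tool_rot: [3.138, 0.002, 1.441]
force: [-0.6, 1.5, -0.8]
grip_width: 0.446
grip_force: 0.0
```

```bash
cat > f.py <<'E'
from h import *
from scipy.optimize import least_squares
p=cam("wrist"); s=bot.observe(); print(s["time_s"],s["tcp_pos"].round(4),s["tool_rot"].round(4)); save(p,"w4")
x=np.array([.5747,-.3441,-.1295])
for q in bot.mark_of("lens_mount_big",p)[:1]: print(q["score"],ray(p,q["location"],.010).round(4))
for q in bot.cut_out("lens_mount_big",p)[:1]:
    def sil(v,b=.010):
        a=np.linspace(0,2*np.pi,60); P=np.vstack([[proj(p,[v[0]+.0125*np.cos(t),v[1]+.0125*np.sin(t),z]) for t in a] for z in(b+.008,b+.022)])
        lo,hi=P.min(0),P.max(0); return np.r_[(lo+hi)/2,hi-lo]
    for b in(.010,.018):
        f=least_squares(lambda v:(sil(v,b)-q["bbox"])[:2],[.56,-.342]); print(b,f.x.round(4),q["bbox"],sil(f.x,b).round(1))
print("pocket",x[0]-.014*np.cos(x[2]),x[1]-.014*np.sin(x[2]))
for q in bot.mark_of("lid",p)[:2]: print("lid",q["location"],q["score"],ray(p,q["location"],0).round(4))
cv2.imwrite("pics/w4c.png",cv2.resize(cv2.cvtColor(p["pixels"],cv2.COLOR_RGB2BGR)[130:280,235:455],None,fx=3.6,fy=3.6,interpolation=cv2.INTER_CUBIC))
E
python3 f.py
```

```text
9.6 [ 0.5608 -0.3414  0.2894] [3.1407e+00 4.0000e-04 1.4413e+00]
0.97 [ 0.5597 -0.3407  0.01  ]
0.01 [ 0.561  -0.3405] [317.8, 199.6, 37.3, 38.9] [317.8 199.6  33.5  36.8]
0.018 [ 0.5613 -0.3378] [317.8, 199.6, 37.3, 38.9] [317.8 199.6  34.7  38.1]
pocket 0.5608172277842657 -0.3422920631631508
lid [162.8, 20.0] 0.6 [ 0.468  -0.2009  0.    ]
```

View pics/w4c.png

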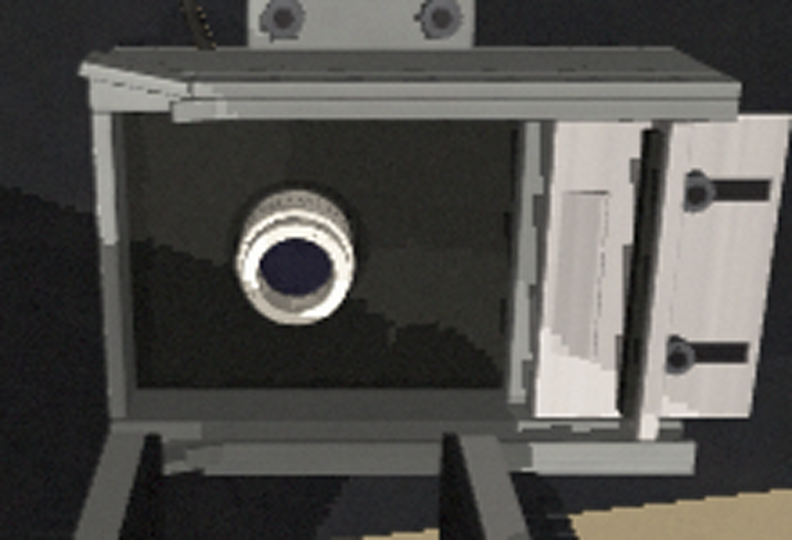

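The mount stands upright in the pocket at crop (296,258), and the case edges are now level with the tool. Next is the lid; I pull back in x first to keep clear of the housing.

Request:
arm_command(
  increments=[
    [[0, 0, 0], [0, -30, 0], 50],
    [[0, 0, 0], [0, -35, 0], 50],
    [[0, 0, 0], [10, -35, 0], 50],
    [[0, 0, 0], [30, -10, 0], 50],
    [[0, 0, 0], [35, 0, 0], 50],
    [[0, 0, 0], [30, 0, 0], 50],
    [[0, 0, 0], [21, 0, 0], 50],
    [[0, 0, 0], [0, 0, 0], 50],
    [[0, 0, 0], [0, 0, 0], 50],
  ],
)

```text
time_s: 10.5
tcp_pos: [0.4682, -0.2016, 0.2882]
tool_rot: [-3.14, -0.0, 1.443]
force: [0.1, -0.2, 0.3]
grip_width: 0.586
grip_force: 0.0
```

```bash
cat > g.py <<'E'
from h import *
p=cam("wrist"); s=bot.observe(); print(s["time_s"],s["tcp_pos"].round(4),s["tool_rot"].round(4)); save(p,"w5")
for q in bot.mark_of("lid",p)[:1]: print("lid",np.round(q["location"],1),q["score"],ray(p,q["location"],0).round(4))
for q in bot.cut_out("lid",p)[:1]:
    m=q["pixels"].astype(np.uint8); print(q["score"],q["bbox"])
    c=max(cv2.findContours(m,cv2.RETR_EXTERNAL,cv2.CHAIN_APPROX_NONE)[0],key=cv2.contourArea)[:,0]
    W=np.array([ray(p,u,.005)[:2] for u in c],np.float32)*1000
    (cx,cy),(w,h),a=cv2.minAreaRect(W); print("rect z5",cx,cy,w,h,a, "rad",np.deg2rad(a))
g=cv2.cvtColor(p["pixels"],cv2.COLOR_RGB2GRAY)
for l in cv2.createLineSegmentDetector().detect(g)[0][:,0]:
    if np.hypot(*(l[2:]-l[:2]))<30: continue
    a,b=[ray(p,u,.005)[:2]*1e3 for u in(l[:2],l[2:])]; d=b-a
    if max(abs(a-[468,-202]).max(),abs(b-[468,-202]).max())<80: print(l.round(0).tolist(),a.round(1),b.round(1),"ang",round(np.arctan(d[1]/d[0]) if abs(d[0])>abs(d[1]) else -np.arctan(d[0]/d[1]),3))
E
python3 g.py
```

```text
10.55 [ 0.4681 -0.2024  0.2882] [-3.1409e+00 -2.0000e-04  1.4420e+00]
lid [320.2 194.1] 0.75 [ 0.4684 -0.2028  0.    ]
0.86 [322.2, 192.8, 142.4, 107.1]
rect z5 467.1788330078125 -200.606689453125 76.05473327636719 103.26118469238281 70.97882080078125 rad 1.238814122156671
[368.0, 243.0, 391.0, 164.0] [ 503.8 -250.4] [ 527.  -183.4] ang -0.334
[388.0, 161.0, 265.0, 136.0] [ 525.3 -181. ] [ 432.6 -148.9] ang -0.334
[262.0, 137.0, 250.0, 219.0] [ 430.  -149.7] [ 407.4 -215.7] ang -0.329
[304.0, 227.0, 316.0, 165.0] [ 451.  -228.5] [ 468.3 -177.1] ang -0.325
[261.0, 253.0, 254.0, 224.0] [ 410.3 -248.5] [ 409.9 -220.3] ang 0.017
[253.0, 224.0, 365.0, 245.0] [ 408.8 -220.1] [ 500.9 -252.2] ang -0.335
[333.0, 169.0, 323.0, 212.0] [ 481.  -181.8] [ 469.3 -217.3] ang -0.32
```

View pics/w5.png

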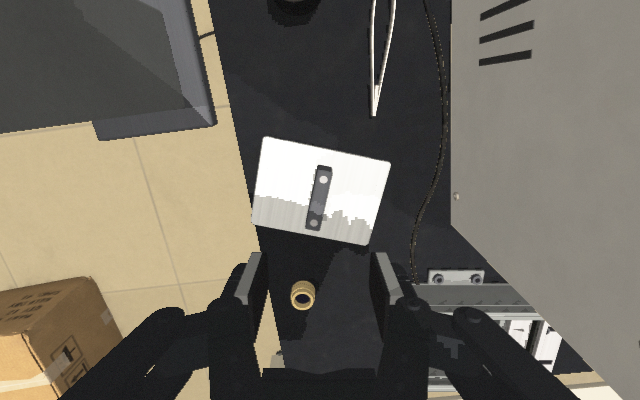

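The picture shows the lid at (320,192), its bar from (322,168) to (314,227), and the small mount at (303,295), about 90 mm off. The lid is at (0.467, -0.201) with yaw -0.332, and the rectangle measures 103 x 76 mm as it should.

Request:
arm_command(
  increments=[
    [[0, 0, 0], [1.5, -1, 0], 34],
    [[0, 0, 0.1015], [0, 0, 30], 34],
    [[0, 0, 0.1015], [0, 0, 30], 34],
    [[0, 0, 0], [0, 0, 26], 34],
    [[0, 0, 0], [0, 0, 10], 34],
    [[0, 0, 0], [0, 0, 6], 34],
    [[0, 0, 0], [0, 0, 2], 34],
    [[0, 0, 0], [0, 0, 0], 34],
    [[0, 0, 0], [0, 0, 0], 34],
  ],
)

```text
time_s: 11.4
tcp_pos: [0.4677, -0.201, 0.1858]
tool_rot: [3.14, 0.0, 1.238]
force: [0.7, 0.4, 0.3]
grip_width: 0.4
grip_force: 0.0
```

Request:
arm_command(
  increments=[
    [[0, 0, 0], [0, 0, 2], 34],
    [[0, 0, 0], [0, 0, 1.5], 34],
    [[0, 0, 0], [0, 0, 0], 6],
    [[0, 0, 0], [0, 0, 0], 6],
    [[0, 0, 0], [0, 0, 0], 6],
    [[0, 0, 0], [0, 0, 0], 6],
    [[0, 0, 0], [0, 0, 0], 6],
    [[0, 0, 0], [0, 0, 0], 6],
  ],
  squeeze=70,
)

```text
time_s: 12.07
tcp_pos: [0.4674, -0.2007, 0.1816]
tool_rot: [3.141, 0.0, 1.238]
force: [-1.8, 0.4, 4.9]
grip_width: 0.122
grip_force: 69.3
```

Request:
arm_command(
  increments=[
    [[0, 0, 0], [0, 0, -15], 6],
    [[0, 0, 0], [0, 0, -25], 6],
    [[0, 0, -0.1015], [0, 0, -25], 6],
    [[0, 0, -0.1015], [0, 0, -15], 6],
    [[0, 0, 0], [-26, 6, 0], 6],
    [[0, 0, 0], [-26, 6, 0], 6],
    [[0, 0, 0], [-26, 6, 0], 6],
    [[0, 0, 0], [-26, 6, 0], 6],
    [[0, 0, 0], [-24, 7, 0], 6],
    [[0, 0, 0], [0, 0, 0], 6],
  ],
)

```text
time_s: 12.9
tcp_pos: [0.4816, -0.3352, 0.2613]
tool_rot: [3.14, 0.002, 1.439]
force: [-0.0, -0.6, -1.4]
grip_width: 0.117
grip_force: 68.6
```

```bash
cat > k.py <<'E'
from h import *
p=cam("wrist"); s=bot.observe(); print(s["time_s"],s["tcp_pos"].round(4),s["tool_rot"].round(4),s["force"].round(2)); save(p,"w6")
zu=s["tcp_pos"][2]-.1816
x=np.array([.5747,-.3441,-.1295]); c,sn=np.cos(x[2]),np.sin(x[2])
loc=lambda P:(np.array([[c,sn],[-sn,c]])@(P[:2]-x[:2])*1e3).round(1)
print("tcp in case",loc(s["tcp_pos"]),"underside",zu)
for q in bot.cut_out("lid",p)[:1]:
    m=q["pixels"].astype(np.uint8); print(q["score"],q["bbox"])
g=cv2.cvtColor(p["pixels"],cv2.COLOR_RGB2GRAY)
for l in cv2.createLineSegmentDetector().detect(g)[0][:,0]:
    if np.hypot(*(l[2:]-l[:2]))<25: continue
    o=[]
    for z in(zu+.005,.034,.043):
        a,b=[loc(ray(p,u,z)) for u in(l[:2],l[2:])]; o+=[a.tolist(),b.tolist()]
    d=b-a
    if abs(np.array(o[0]))[0]<220 and abs(o[0][1])<70: print(l.round(0).tolist(),"ang",round(np.arctan(d[1]/d[0]) if abs(d[0])>abs(d[1]) else -np.arctan(d[0]/d[1]),3),"lidtop",o[:2],"z34",o[2:4],"z43",o[4:])
E
python3 k.py
```

```text
12.95 [ 0.4813 -0.3333  0.261 ] [3.1412e+00 3.0000e-04 1.4393e+00] [-0.27 -0.11 -1.64]
tcp in case [-94.   -1.3] underside 0.07937340022080949
0.85 [318.1, 254.5, 215.5, 135.3]
[238.0, 175.0, 266.0, 176.0] ang -0.043 lidtop [[-130.9, 40.9], [-118.2, 40.3]] z34 [[-143.7, 27.8], [-126.7, 27.1]] z43 [[-141.4, 30.2], [-125.2, 29.5]]
[533.0, 258.0, 554.0, 170.0] ang 0.003 lidtop [[15.0, -3.0], [14.9, 42.8]] z34 [[52.9, -31.3], [52.7, 30.5]] z43 [[46.1, -26.2], [45.9, 32.7]]
[413.0, 299.0, 563.0, 398.0] ang -0.631 lidtop [[-43.6, -27.6], [53.0, -98.0]] z34 [[-26.1, -64.4], [104.0, -159.3]] z43 [[-29.2, -57.8], [94.9, -148.4]]
[575.0, 259.0, 602.0, 166.0] ang -0.002 lidtop [[36.5, -3.6], [36.6, 44.4]] z34 [[81.8, -32.2], [81.9, 32.5]] z43 [[73.7, -27.1], [73.8, 34.6]]
[417.0, 269.0, 423.0, 223.0] ang -0.003 lidtop [[-43.1, -9.5], [-43.0, 16.2]] z34 [[-25.5, -40.0], [-25.4, -5.5]] z43 [[-28.6, -34.6], [-28.5, -1.6]]
[423.0, 188.0, 211.0, 188.0] ang -0.003 lidtop [[-44.7, 34.3], [-144.3, 34.6]] z34 [[-27.6, 19.0], [-161.8, 19.3]] z43 [[-30.7, 21.7], [-158.7, 22.1]]
[343.0, 259.0, 375.0, 256.0
[... 7352 characters left out ...]
] z34 [[-257.1, -35.6], [-231.6, -32.3]] z43 [[-249.6, -30.3], [-225.3, -27.2]]
[163.0, 255.0, 196.0, 250.0] ang 0.135 lidtop [[-172.1, -0.6], [-155.5, 1.7]] z34 [[-199.3, -28.0], [-176.9, -25.0]] z43 [[-194.4, -23.1], [-173.0, -20.2]]
[119.0, 260.0, 148.0, 256.0] ang 0.129 lidtop [[-194.7, -3.5], [-179.8, -1.6]] z34 [[-229.8, -32.0], [-209.6, -29.4]] z43 [[-223.5, -26.9], [-204.3, -24.4]]
[423.0, 273.0, 452.0, 273.0] ang 0.0 lidtop [[-39.9, -11.7], [-25.1, -11.7]] z34 [[-21.2, -43.0], [-1.2, -43.0]] z43 [[-24.5, -37.4], [-5.5, -37.4]]
[174.0, 292.0, 184.0, 320.0] ang 0.131 lidtop [[-169.8, -22.7], [-167.4, -40.9]] z34 [[-196.2, -57.8], [-192.9, -82.4]] z43 [[-191.5, -51.5], [-188.4, -75.0]]
```

View pics/w6.png

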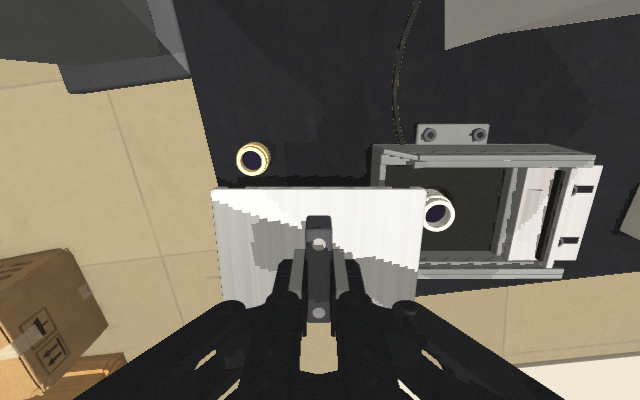

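The lid is held level and parallel to the case, with its edge at row 188. Its y offset is uncertain by about 2 mm, so I'll lower it to just above the walls and measure lid and channel at the same range.

Request:
arm_command(
  increments=[
    [[0, 0, 0], [2, -2, 10], 6],
    [[0, 0, 0], [0, 0, 14], 6],
    [[0, 0, 0], [0, 0, 10], 6],
    [[0, 0, 0], [0, 0, 0], 6],
    [[0, 0, 0], [0, 0, 0], 6],
    [[0, 0, 0], [0, 0, 0], 6],
  ],
)

```text
time_s: 13.5
tcp_pos: [0.48, -0.3292, 0.2275]
tool_rot: [3.141, 0.0, 1.442]
force: [0.4, 0.1, -0.4]
grip_width: 0.118
grip_force: 68.5
```

```bash
sed -e 's/"w6"/"w7"/' -e '/cut_out/,+1d' -e 's/for z in(zu+.005,.034,.043)/for z in(zu+.005,zu,.043)/' -e 's/"z34"/"lidbot"/' -e 's/<25/<18/' -e 's/abs(np.array(o\[0\]))\[0\]<220 and abs(o\[0\]\[1\])<70/-160<o[0][0]<70 and -160<o[1][0]<70 and 28<abs(o[0][1])<50 and abs(d[0])>abs(d[1])/' k.py > k2.py; python3 k2.py
```

```text
13.55 [ 0.48   -0.3293  0.2277] [3.1409e+00 4.0000e-04 1.4416e+00] [ 0.73 -0.08 -1.65]
tcp in case [-95.8   2.5] underside 0.04610933321733873
[458.0, 328.0, 565.0, 399.0] ang -0.627 lidtop [[-20.4, -39.8], [51.3, -91.7]] lidbot [[-17.8, -44.1], [56.4, -97.7]] z43 [[-16.1, -46.7], [59.5, -101.5]]
[423.0, 188.0, 213.0, 188.0] ang -0.0 lidtop [[-47.7, 40.6], [-145.8, 40.6]] lidbot [[-46.0, 39.1], [-147.5, 39.1]] z43 [[-45.0, 38.2], [-148.5, 38.2]]
[335.0, 341.0, 301.0, 344.0] ang 0.125 lidtop [[-87.6, -48.3], [-106.4, -50.7]] lidbot [[-87.3, -52.9], [-106.8, -55.4]] z43 [[-87.1, -55.8], [-107.0, -58.3]]
[501.0, 320.0, 524.0, 320.0] ang 0.029 lidtop [[2.2, -34.3], [15.0, -33.9]] lidbot [[5.6, -38.4], [18.9, -38.0]] z43 [[7.7, -41.0], [21.3, -40.6]]
[526.0, 321.0, 461.0, 327.0] ang 0.114 lidtop [[15.9, -35.1], [-18.8, -39.1]] lidbot [[19.8, -39.3], [-16.1, -43.4]] z43 [[22.2, -41.8], [-14.5, -46.0]]
[446.0, 321.0, 499.0, 320.0] ang 0.003 lidtop [[-27.6, -34.5], [1.5, -34.4]] lidbot [[-25.2, -38.7], [4.9, -38.5]] z43 [[-23.7, -41.2], [7.1, -41.1]]
[438.0, 195.0, 551.0, 195.0] ang 0.004 li
[... 2512 characters left out ...]
idtop [[-110.7, 44.3], [-100.8, 45.6]] lidbot [[-111.2, 42.9], [-100.9, 44.3]] z43 [[-111.5, 42.1], [-101.0, 43.5]]
[442.0, 314.0, 493.0, 314.0] ang 0.003 lidtop [[-30.1, -30.6], [-2.5, -30.5]] lidbot [[-27.8, -34.5], [0.7, -34.5]] z43 [[-26.4, -37.0], [2.7, -36.9]]
[574.0, 188.0, 547.0, 188.0] ang -0.0 lidtop [[22.9, 40.5], [10.1, 40.5]] lidbot [[27.1, 39.0], [13.8, 39.0]] z43 [[29.7, 38.0], [16.1, 38.0]]
[576.0, 321.0, 599.0, 321.0] ang 0.0 lidtop [[42.9, -34.5], [55.8, -34.5]] lidbot [[47.7, -38.7], [61.1, -38.6]] z43 [[50.7, -41.2], [64.3, -41.2]]
[606.0, 188.0, 586.0, 188.0] ang -0.0 lidtop [[37.5, 40.5], [28.2, 40.5]] lidbot [[42.2, 39.0], [32.5, 39.0]] z43 [[45.1, 38.0], [35.2, 38.0]]
```

View pics/w7.png

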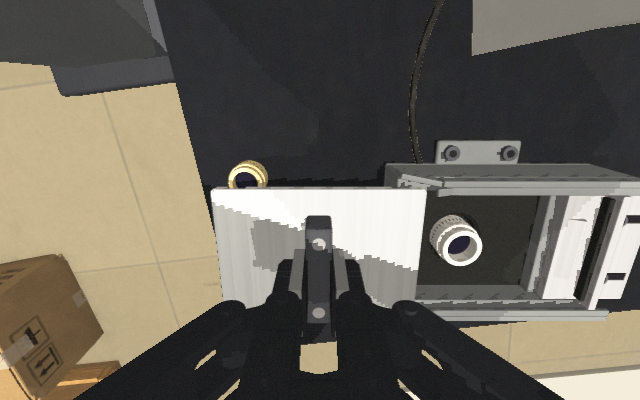

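The picture shows the lid's edge at row 188 and the channel wall lines at rows 181 to 195. The lid sits about 1.3 mm too far to +y relative to the case centre line. I'll correct that and lower it onto the rails.

Request:
arm_command(
  increments=[
    [[0, 0, 0], [-1.4, 0, 0], 6],
    [[0, 0, 0], [0, 0, 3], 6],
    [[0, 0, 0], [0, 0, 3], 6],
    [[0, 0, 0], [0, 0, 2.5], 6],
    [[0, 0, 0], [0, 0, 1], 6],
    [[0, 0, 0], [0, 0, 0], 6],
    [[0, 0, 0], [0, 0, 0], 6],
  ],
)

```text
time_s: 14.13
tcp_pos: [0.4796, -0.3308, 0.2176]
tool_rot: [-3.141, -0.0, 1.441]
force: [0.0, 0.5, -1.4]
grip_width: 0.12
grip_force: 68.5
```

Request:
arm_command(
  increments=[
    [[0, 0, 0], [0, 0, 0.7], 6],
    [[0, 0, 0], [0, 0, 0.5], 6],
    [[0, 0, 0], [0, 0, 0], 6],
    [[0, 0, 0], [0, 0, 0], 6],
  ],
)

```text
time_s: 14.47
tcp_pos: [0.4796, -0.3308, 0.2165]
tool_rot: [3.142, 0.0, 1.441]
force: [-0.4, 0.2, -1.0]
grip_width: 0.122
grip_force: 68.5
```

Request:
arm_command(
  increments=[
    [[0, 0, 0], [0, 0, 0.5], 6],
    [[0, 0, 0], [0, 0, 0.3], 6],
    [[0, 0, 0], [0, 0, 0], 6],
    [[0, 0, 0], [0, 0, 0], 6],
  ],
)

```text
time_s: 14.8
tcp_pos: [0.4796, -0.3308, 0.2157]
tool_rot: [-3.142, -0.0, 1.441]
force: [0.1, 0.5, -1.2]
grip_width: 0.117
grip_force: 68.6
```

Request:
arm_command(
  increments=[
    [[0, 0, 0], [0, 2, 0], 6],
    [[0, 0, 0], [0, 2, 0], 6],
    [[0, 0, 0], [0, 2, 0], 6],
    [[0, 0, 0], [0, 2, 0], 6],
    [[0, 0, 0], [0, 0, 0], 6],
  ],
  squeeze=25,
)

```text
time_s: 15.22
tcp_pos: [0.4879, -0.3318, 0.2157]
tool_rot: [3.141, 0.0, 1.441]
force: [-1.0, 0.1, -2.3]
grip_width: 0.118
grip_force: 68.6
```

Request:
arm_command(
  increments=[
    [[0, 0, 0], [0, 2, 0], 6],
    [[0, 0, 0], [0, 2, 0], 6],
    [[0, 0, 0], [0, 2, 0], 6],
    [[0, 0, 0], [0, 2, 0], 6],
    [[0, 0, 0], [0, 0, 0], 6],
  ],
)

```text
time_s: 15.63
tcp_pos: [0.4958, -0.3329, 0.2157]
tool_rot: [3.141, 0.0, 1.441]
force: [0.5, -0.2, -2.1]
grip_width: 0.117
grip_force: 68.5
```

Request:
arm_command(
  increments=[
    [[0, 0, 0], [0, 3, 0], 6],
    [[0, 0, 0], [0, 3, 0], 6],
    [[0, 0, 0], [0, 3, 0], 6],
    [[0, 0, 0], [0, 3, 0], 6],
    [[0, 0, 0], [0, 3, 0], 6],
    [[0, 0, 0], [0, 3, 0], 6],
    [[0, 0, 0], [0, 3, 0], 6],
    [[0, 0, 0], [0, 3, 0], 6],
    [[0, 0, 0], [0, 0, 0], 6],
  ],
)

```text
time_s: 16.38
tcp_pos: [0.5198, -0.336, 0.2157]
tool_rot: [3.141, 0.0, 1.441]
force: [0.5, -0.4, -1.1]
grip_width: 0.12
grip_force: 68.5
```

Request:
arm_command(
  increments=[
    [[0, 0, 0], [0, 0, 0], 20],
    [[0, 0, 0], [0, 0, 0], 20],
    [[0, 0, 0], [0, 0, 0], 20],
    [[0, 0, 0], [0, 0, 0], 20],
  ],
)

```text
time_s: 16.72
tcp_pos: [0.5192, -0.3359, 0.2158]
tool_rot: [3.141, 0.0, 1.441]
force: [-0.6, -0.5, 0.2]
grip_width: 0.231
grip_force: 0.0
```

```bash
cat > m.py <<'E'
from h import *
import sys
p=cam("wrist"); s=bot.observe(); print(s["time_s"],s["tcp_pos"].round(4),s["force"].round(2)); save(p,sys.argv[1])
x=np.array([.5747,-.3441,-.1295]); c,sn=np.cos(x[2]),np.sin(x[2])
loc=lambda P:(np.array([[c,sn],[-sn,c]])@(P[:2]-x[:2])*1e3).round(1)
print("tcp",loc(s["tcp_pos"]))
g=cv2.cvtColor(p["pixels"],cv2.COLOR_RGB2GRAY)
for l in cv2.createLineSegmentDetector().detect(g)[0][:,0]:
    if np.hypot(*(l[2:]-l[:2]))<22: continue
    a,b=[loc(ray(p,u,.039)) for u in(l[:2],l[2:])]; d=b-a
    if -130<a[0]<80 and abs(a[1])<46 and abs(b[1])<46 and abs(d[1])>1.5*abs(d[0]): print(l.round(0).tolist(),a,b)
for q in bot.mark_of("lid",p)[:1]: print(q["score"],loc(ray(p,q["location"],.034)))
E
python3 m.py w8
```

```text
16.7667 [ 0.5192 -0.336   0.2158] [-0.87  0.45 -0.49]
tcp [-56.1   0.9]
[212.0, 189.0, 224.0, 300.0] [-106.8   38.1] [-106.9  -23.1]
[416.0, 298.0, 427.0, 198.0] [ -5.3 -22.3] [-5.2 33.7]
[517.0, 305.0, 541.0, 201.0] [ 49.2 -26.3] [49.1 32.4]
[569.0, 308.0, 602.0, 197.0] [ 77.3 -28.3] [77.4 34.5]
[341.0, 320.0, 337.0, 263.0] [-44.6 -35.9] [-47.2  -1.2]
[331.0, 217.0, 332.0, 244.0] [-50.6  24.1] [-50.3   9.4]
[259.0, 293.0, 268.0, 263.0] [-88.3 -19. ] [-82.7  -1.3]
[299.0, 249.0, 296.0, 318.0] [-66.5   6.6] [-68.9 -35.1]
[306.0, 318.0, 304.0, 236.0] [-63.7 -35. ] [-63.8  14.2]
[331.0, 244.0, 331.0, 276.0] [-50.5   9.4] [-50.3  -8.5]
[507.0, 199.0, 485.0, 307.0] [32.6 33.1] [ 32.5 -27.8]
[331.0, 277.0, 330.0, 319.0] [-50.4  -9.2] [-50.4 -35.8]
[548.0, 257.0, 541.0, 281.0] [59.   2.1] [ 58.9 -11.9]
[562.0, 201.0, 548.0, 257.0] [59.  32.4] [58.9  2.3]
[369.0, 263.0, 378.0, 293.0] [-31.   -1.2] [-25.7 -18.8]
[287.0, 298.0, 294.0, 251.0] [-73.3 -22. ] [-69.2   6. ]
[487.0, 257.0, 490.0, 226.0] [28.5  2.4] [26.7 19.5]
[490.0, 200.0, 471.0, 300.0] [24.5 32.7] [ 24.4 -23.1]
[343.0, 249.0, 349.0, 298.0] [-44.5   6.6] [-40.5 -22.1]
[362.0, 290.0, 355.0, 260.0] [-34. -17.] [-38.    0.4]
[482.0, 284.0, 483.0, 258.0] [ 28.5 -13.7] [26.7  1.7]
[281.0, 260.0, 275.0, 290.0] [-75.7   0.3] [-79.8 -17. ]
[546.0, 231.0, 535.0, 277.0] [55.  16.6] [55.1 -9.1]
[255.0, 253.0, 249.0, 222.0] [-88.6   4.3] [-90.4  21.6]
[481.0, 202.0, 466.0, 292.0] [20.7 31.9] [ 20.7 -18.3]
[532.0, 276.0, 524.0, 305.0] [53.3 -8.6] [ 53.1 -26.3]
[549.0, 204.0, 543.0, 230.0] [53.3 30.6] [53.2 17.4]
[495.0, 283.0, 507.0, 223.0] [ 35. -13.] [35.1 20.8]
[524.0, 229.0, 511.0, 287.0] [43.9 17.6] [ 44.  -15.3]
[556.0, 254.0, 550.0, 278.0] [63.   3.9] [63.1 -9.9]
0.55 [-57.5   1.1]
```

Request:
arm_command(
  increments=[
    [[0, 0, 0], [0, 2, 0], 20],
    [[0, 0, 0], [0, 2, 0], 20],
    [[0, 0, 0], [0, 3, 0], 20],
    [[0, 0, 0], [0, 4, 0], 20],
    [[0, 0, 0], [0, 4, 0], 20],
    [[0, 0, 0], [0, 4, 0], 20],
    [[0, 0, 0], [0, 4, 0], 20],
    [[0, 0, 0], [0, 4, 0], 20],
    [[0, 0, 0], [0, 3, 0], 20],
    [[0, 0, 0], [0, 2, 0], 20],
  ],
)

```text
time_s: 17.65
tcp_pos: [0.5514, -0.3401, 0.2156]
tool_rot: [3.142, 0.0, 1.441]
force: [-2.1, -0.1, 0.8]
grip_width: 0.233
grip_force: 1.0
```

Request:
arm_command(
  increments=[
    [[0, 0, 0], [0, 2, 0], 20],
    [[0, 0, 0], [0, 2, 0], 20],
    [[0, 0, 0], [0, 2, 0], 20],
    [[0, 0, 0], [0, 2, 0], 20],
    [[0, 0, 0], [0, 2, 0], 20],
    [[0, 0, 0], [0, 1, 0], 20],
    [[0, 0, 0], [0, 1, 0], 20],
    [[0, 0, 0], [0, 1, 0], 20],
  ],
)

```text
time_s: 18.32
tcp_pos: [0.564, -0.3417, 0.2157]
tool_rot: [-3.142, -0.0, 1.441]
force: [-0.9, -0.3, -0.6]
grip_width: 0.235
grip_force: 0.5
```

Request:
arm_command(
  increments=[
    [[0, 0, 0], [0, 1, 0], 20],
    [[0, 0, 0], [0, 1, 0], 20],
    [[0, 0, 0], [0, 1, 0], 20],
    [[0, 0, 0], [0, 1, 0], 20],
    [[0, 0, 0], [0, 0, 0], 20],
  ],
)

```text
time_s: 18.73
tcp_pos: [0.5681, -0.3423, 0.2157]
tool_rot: [3.141, 0.0, 1.441]
force: [0.2, 0.1, -0.2]
grip_width: 0.238
grip_force: 0.0
```

Request:
arm_command(
  increments=[
    [[0, 0, 0], [0, 1, 0], 20],
    [[0, 0, 0], [0, 1, 0], 20],
    [[0, 0, 0], [0, 1, 0], 20],
    [[0, 0, 0], [0, 1, 0], 20],
  ],
)

```text
time_s: 19.07
tcp_pos: [0.5714, -0.3428, 0.2157]
tool_rot: [-3.139, -0.0, 1.441]
force: [-8.9, 1.1, 5.7]
grip_width: 0.234
grip_force: 4.6
```

Request:
arm_command(
  increments=[
    [[0, 0, 0], [0, 1, 0], 20],
    [[0, 0, 0], [0, 1, 0], 20],
  ],
)

```text
time_s: 19.23
tcp_pos: [0.5731, -0.3431, 0.2157]
tool_rot: [-3.138, -0.001, 1.441]
force: [-10.3, 0.5, 6.4]
grip_width: 0.23
grip_force: 5.2
```

Request:
arm_command(
  increments=[
    [[0, 0, 0], [0, 1, 0], 20],
    [[0, 0, 0], [0, 1, 0], 20],
    [[0, 0, 0], [0, 1, 0], 20],
  ],
)

```text
time_s: 19.48
tcp_pos: [0.5759, -0.3434, 0.2157]
tool_rot: [-3.137, -0.001, 1.441]
force: [-12.5, 2.1, 8.3]
grip_width: 0.236
grip_force: 6.4
```

Request:
arm_command(
  increments=[
    [[0, 0, 0], [0, 1, 0], 20],
    [[0, 0, 0], [0, 1, 0], 20],
  ],
)

```text
time_s: 19.65
tcp_pos: [0.5783, -0.3438, 0.2158]
tool_rot: [-3.139, -0.0, 1.441]
force: [-6.8, 1.3, 5.1]
grip_width: 0.236
grip_force: 3.4
```

Request:
arm_command(
  increments=[
    [[0, 0, 0], [0, 1, 0], 20],
    [[0, 0, 0], [0, 1, 0], 20],
    [[0, 0, 0], [0, 1, 0], 20],
  ],
)

```text
time_s: 19.9
tcp_pos: [0.5813, -0.3441, 0.2158]
tool_rot: [-3.14, -0.0, 1.441]
force: [-6.9, 0.4, 4.5]
grip_width: 0.232
grip_force: 3.3
```

Request:
arm_command(
  increments=[
    [[0, 0, 0], [0, 1, 0], 20],
    [[0, 0, 0], [0, 1, 0], 20],
  ],
)

```text
time_s: 20.07
tcp_pos: [0.5833, -0.3443, 0.2157]
tool_rot: [-3.14, -0.001, 1.441]
force: [-6.2, 2.3, 3.2]
grip_width: 0.233
grip_force: 3.3
```

Request:
arm_command(
  increments=[
    [[0, 0, 0], [0, 0.8, 0], 20],
    [[0, 0, 0], [0, 0.8, 0], 20],
  ],
)

```text
time_s: 20.23
tcp_pos: [0.5847, -0.3445, 0.2157]
tool_rot: [-3.138, -0.001, 1.441]
force: [-10.7, 1.2, 7.2]
grip_width: 0.231
grip_force: 5.3
```

Request:
arm_command(
  increments=[
    [[0, 0, 0], [0, 0.6, 0], 20],
    [[0, 0, 0], [0, 0.5, 0], 20],
  ],
)

```text
time_s: 20.4
tcp_pos: [0.5853, -0.3447, 0.2156]
tool_rot: [-3.136, -0.001, 1.441]
force: [-16.3, 2.7, 10.2]
grip_width: 0.234
grip_force: 8.3
```

Request:
arm_command(
  increments=[
    [[0, 0, 0], [0, 0.4, 0], 20],
    [[0, 0, 0], [0, 0, 0], 20],
  ],
)

```text
time_s: 20.57
tcp_pos: [0.5854, -0.3447, 0.2156]
tool_rot: [-3.135, -0.001, 1.441]
force: [-17.2, 3.2, 10.4]
grip_width: 0.236
grip_force: 8.4
```

Request:
arm_command(
  increments=[
    [[0, 0, 0], [0, 0.4, 0], 20],
    [[0, 0, 0], [0, 0, 0], 20],
  ],
)

```text
time_s: 20.73
tcp_pos: [0.5856, -0.3448, 0.2156]
tool_rot: [-3.135, -0.002, 1.441]
force: [-18.8, 2.5, 11.7]
grip_width: 0.234
grip_force: 9.4
```

Request:
arm_command(
  increments=[
    [[0, 0, 0], [0, 0.3, -0.4], 20],
    [[0, 0, 0], [0, 0.3, -0.2], 20],
    [[0, 0, 0], [0, 0, 0], 20],
  ],
)

```text
time_s: 20.98
tcp_pos: [0.5858, -0.3449, 0.2156]
tool_rot: [-3.133, -0.002, 1.441]
force: [-19.4, 2.3, 8.6]
grip_width: 0.231
grip_force: 10.0
```

Request:
arm_command(
  increments=[
    [[0, 0, 0], [0, 0.4, -0.3], 20],
    [[0, 0, 0], [0, 0.4, -0.2], 20],
    [[0, 0, 0], [0, 0, 0], 20],
  ],
)

```text
time_s: 21.23
tcp_pos: [0.5862, -0.3449, 0.2156]
tool_rot: [-3.131, -0.002, 1.441]
force: [-22.4, 1.7, 8.3]
grip_width: 0.237
grip_force: 11.4
```

```bash
python3 m.py w9 | awk '/tcp|^[0-9]/{print;next} {print}' | grep -v '^\[3[0-4]\|^\[2[5-9]'; python3 - <<'E'
import cv2
i=cv2.imread('pics/w9.png'); cv2.imwrite('pics/w9c.png',cv2.resize(i[160:340,380:600],None,fx=3.3,fy=3.3,interpolation=cv2.INTER_CUBIC))
E
```

```text
21.2833 [ 0.5862 -0.3449  0.2157] [-22.88   2.3    7.76]
tcp [11.5  0.7]
[202.0, 192.0, 215.0, 298.0] [-45.8  36.8] [-45.9 -22.3]
[407.0, 307.0, 418.0, 199.0] [ 55.9 -27. ] [55.9 33.5]
[422.0, 201.0, 414.0, 271.0] [57.8 32.9] [57.8 -5. ]
[369.0, 264.0, 376.0, 285.0] [34.8 -1.3] [ 38.7 -13.8]
[210.0, 299.0, 196.0, 194.0] [-48.9 -23.1] [-48.8  35.6]
[190.0, 200.0, 203.0, 302.0] [-52.3  32.5] [-52.4 -24.7]
[362.0, 290.0, 355.0, 260.0] [ 31.7 -16.4] [27.7  0.8]
[414.0, 274.0, 411.0, 298.0] [57.8 -7.1] [ 57.8 -21.5]
0.9 [ 4.8 -0.4]
```

View pics/w9c.png

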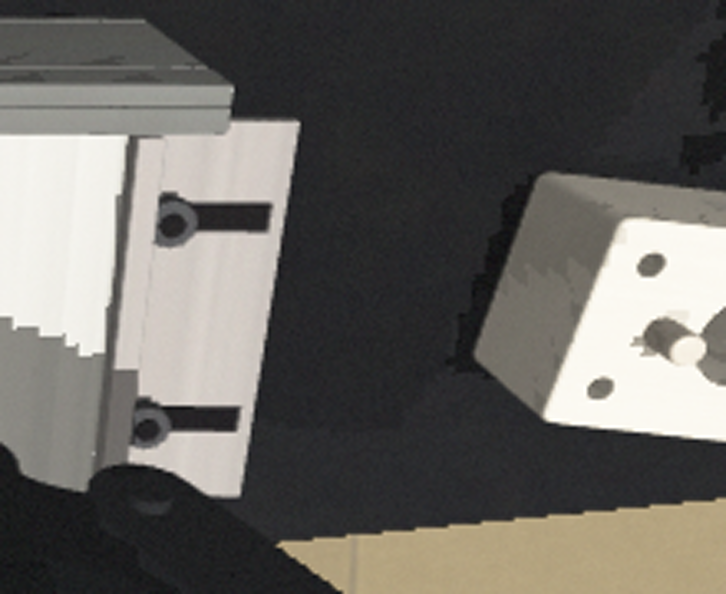

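The picture shows the lid's front edge up against the keeper wall with only a thin dark gap at crop x about 110 to 135, roughly 0.7 mm. I'll back the finger off and see whether the lid stays.

Request:
arm_command(
  increments=[
    [[0, 0, 0], [0, -1.5, 0], 20],
    [[0, 0, 0], [0, -2, 0], 20],
    [[0, 0, 0], [0, -2, 0], 20],
    [[0, 0, 0], [0, -1, 0], 20],
    [[0, 0, 0], [0, 0, 0], 20],
    [[0, 0, 0], [0, 0, 0], 20],
  ],
)

```text
time_s: 21.83
tcp_pos: [0.5824, -0.3441, 0.217]
tool_rot: [3.141, 0.0, 1.441]
force: [0.6, -0.2, 0.5]
grip_width: 0.236
grip_force: 0.0
```

```bash
python3 m.py w10 | grep 'tcp\|^[0-9]\|-4[0-9]\.\|5[5-9]\.'
```

```text
21.8833 [ 0.5824 -0.3441  0.217 ] [-0.1  -0.77  0.25]
tcp [7.6 1. ]
[204.0, 191.0, 217.0, 298.0] [-47.3  37.1] [-47.4 -23.1]
[341.0, 332.0, 337.0, 251.0] [ 19.7 -45.3] [16.5  5.3]
[259.0, 293.0, 268.0, 263.0] [-24.7 -19.8] [-19.1  -2. ]
[298.0, 251.0, 295.0, 329.0] [-3.3  5.3] [ -6.2 -43.6]
[424.0, 199.0, 412.0, 300.0] [57.6 32.7] [ 56.9 -24. ]
[362.0, 290.0, 355.0, 260.0] [ 30.  -17.8] [25.9 -0.3]
[255.0, 250.0, 249.0, 221.0] [-25.2   5.9] [-27.1  21.7]
[213.0, 298.0, 201.0, 202.0] [-49.3 -23.1] [-49.2  31.5]
0.93 [4.3 1.2]
```

```bash
python3 m.py w11 | grep '^\[\(4[0-9][0-9]\|39\|2[0-2][0-9]\|1[0-9][0-9]\)'; python3 - <<'E'
import cv2,numpy as np
for n in("w9","w11"):
    g=cv2.cvtColor(cv2.imread(f'pics/{n}.png'),cv2.COLOR_BGR2GRAY).astype(int)
    for r in(215,235): print(n,r,"front",g[r,408:432].tolist()," rear",g[r,195:216].tolist())
E
```

```text
[407.0, 308.0, 418.0, 198.0] [ 54.5 -29.3] [54.6 33.3]
[204.0, 192.0, 217.0, 298.0] [-47.3  36.5] [-47.3 -23. ]
[192.0, 183.0, 207.0, 299.0] [-52.6  40.7] [-52.5 -23.9]
[424.0, 199.0, 412.0, 300.0] [57.6 32.7] [ 56.9 -23.9]
[213.0, 298.0, 201.0, 201.0] [-49.3 -23. ] [-49.2  32. ]
w9 215 front [241, 240, 240, 240, 240, 240, 240, 235, 216, 129, 84, 87, 136, 203, 208, 207, 207, 208, 209, 205, 199, 206, 206, 207]  rear [105, 106, 105, 102, 85, 63, 62, 63, 61, 63, 101, 169, 177, 181, 184, 185, 185, 183, 183, 182, 182]
w9 235 front [240, 239, 238, 239, 239, 234, 215, 96, 84, 91, 151, 210, 207, 206, 206, 207, 208, 207, 194, 203, 205, 205, 201, 180]  rear [83, 106, 104, 104, 104, 104, 94, 74, 60, 60, 61, 59, 89, 168, 174, 178, 181, 185, 184, 182, 182]
w11 215 front [240, 242, 239, 239, 240, 240, 239, 235, 215, 94, 45, 48, 58, 84, 92, 132, 201, 208, 208, 206, 205, 208, 203, 196]  rear [28, 57, 104, 103, 107, 105, 107, 102, 88, 67, 64, 77, 144, 175, 178, 183, 186, 185, 184, 183, 181]
w11 235 front [240, 238, 239, 239, 239, 234, 212, 58, 40, 44, 50, 86, 97, 162, 209, 206, 207, 206, 207, 208, 208, 198, 202, 205]  rear [28, 31, 30, 36, 72, 103, 106, 105, 108, 107, 94, 79, 60, 71, 114, 171, 175, 179, 184, 182, 183]
```

Request:
arm_command(
  increments=[
    [[0, 0, 0], [0, -2, 0], 20],
    [[0, 0, 0], [0, -2, 0], 20],
    [[0, 0, 0], [0, -2, 0], 20],
    [[0, 0, 0], [0, -1, 0], 20],
    [[0, 0, 0], [0, 0, 0], 20],
  ],
)

```text
time_s: 22.45
tcp_pos: [0.575, -0.3432, 0.2168]
tool_rot: [3.141, -0.0, 1.441]
force: [0.2, -0.1, -0.8]
grip_width: 0.237
grip_force: 0.0
```

```bash
python3 m.py w12 | grep 'tcp\|^[0-9]\|^\[\(4[0-9][0-9]\|39\|2[0-2][0-9]\|1[0-9][0-9]\)'
```

```text
22.5 [ 0.5751 -0.3432  0.2169] [0.45 0.56 0.71]
tcp [0.3 0.9]
[422.0, 298.0, 434.0, 198.0] [ 54.7 -22.9] [54.5 33.4]
[468.0, 307.0, 488.0, 195.0] [ 79.8 -28.4] [79.9 34.8]
[221.0, 206.0, 229.0, 282.0] [-47.3  29.4] [-47.6 -13. ]
[207.0, 183.0, 220.0, 298.0] [-52.9  40.7] [-52.8 -23. ]
[229.0, 283.0, 231.0, 308.0] [-47.4 -13.6] [-47.7 -29.3]
[440.0, 199.0, 427.0, 300.0] [57.6 32.8] [ 57.5 -23.8]
[227.0, 299.0, 217.0, 210.0] [-49.5 -23.8] [-49.5  27.1]
0.66 [ 2.8 -0.3]
```

Request:
arm_command(
  increments=[
    [[0, 0, 0], [0, -1, 0], 20],
    [[0, 0, 0], [0, -1, 0], 20],
    [[0, 0, 0], [0, -0.5, 0], 20],
    [[0, 0, 0], [0, 0, 0], 20],
  ],
)

```text
time_s: 22.88
tcp_pos: [0.5738, -0.3429, 0.2171]
tool_rot: [3.137, 0.001, 1.441]
force: [11.8, -0.6, -5.9]
grip_width: 0.232
grip_force: 5.7
```

The lid resists an 11.8 N pull, so the ridge holds it. I'll centre the fingers, open and lift away, then check.

Request:
arm_command(
  increments=[
    [[0, 0, 0], [0, 2, 0], 20],
    [[0, 0, 0], [0, 2.5, 0], 30],
    [[0, 0, 0], [0, 0, 0], 34],
    [[0, 0, 0], [0, 0, 0], 34],
    [[0, 0, 0], [0, 0, -5], 34],
    [[0, 0, 0], [0, 0, -15], 34],
    [[0, 0, 0], [0, 0, -25], 34],
    [[0, 0, 0], [0, 0, -30], 34],
    [[0, 0, 0], [0, 0, 0], 34],
    [[0, 0, 0], [0, 0, 0], 34],
  ],
)

```text
time_s: 23.72
tcp_pos: [0.5774, -0.3437, 0.295]
tool_rot: [3.138, 0.002, 1.441]
force: [-0.2, 0.3, -0.2]
grip_width: 0.399
grip_force: 0.0
```

```bash
python3 m.py w13 | grep 'tcp\|^[0-9]\|] \[ *\(5\|-4\|-5\)'; python3 - <<'E'
import cv2
g=cv2.cvtColor(cv2.imread('pics/w13.png'),cv2.COLOR_BGR2GRAY)
for r in(160,175,190,205,220,235): print(r,g[r,375:430].tolist())
E
```

```text
23.7667 [ 0.5771 -0.3435  0.2933] [-0.18 -0.34 -1.14]
tcp [2.3 0.9]
[385.0, 247.0, 392.0, 161.0] [ 54.5 -33.7] [54.5 34.1]
[246.0, 157.0, 253.0, 247.0] [-47.8  36.8] [-47.8 -33.5]
[310.0, 219.0, 308.0, 182.0] [ -3.4 -10.6] [-4.9 18.6]
[395.0, 162.0, 389.0, 249.0] [57.3 33.2] [ 57.3 -35.8]
[237.0, 151.0, 245.0, 253.0] [-53.8  41.2] [-53.9 -38.9]
[245.0, 189.0, 243.0, 161.0] [-50.2  13. ] [-50.4  34.2]
[249.0, 243.0, 245.0, 192.0] [-50.5 -30.3] [-50.5  11. ]
0.82 [2.7 0.8]
160 [149, 146, 146, 146, 147, 146, 148, 147, 149, 147, 147, 146, 147, 145, 147, 148, 148, 145, 145, 145, 144, 145, 143, 145, 144, 145, 147, 146, 147, 147, 145, 147, 149, 149, 148, 146, 147, 148, 144, 99, 103, 101, 98, 97, 98, 96, 92, 91, 89, 92, 92, 92, 89, 89, 80]
175 [240, 240, 238, 239, 239, 239, 239, 242, 241, 240, 240, 240, 239, 239, 235, 220, 135, 39, 40, 96, 161, 208, 206, 206, 206, 196, 199, 198, 199, 201, 204, 204, 204, 202, 201, 197, 203, 207, 208, 208, 205, 200, 204, 207, 204, 203, 203, 204, 204, 204, 197, 196, 186, 99, 38]
190 [237, 237, 236, 238, 236, 237, 240, 240, 239, 239, 238, 237, 236, 233, 215, 91,
[... 301 characters left out ...]
, 206, 189, 201, 200, 202, 203, 201, 200, 201, 198, 197, 201, 205, 206, 208, 203, 202, 204, 205, 204, 202, 203, 201, 201, 201, 194, 195, 186, 36, 33, 35, 37, 38]
220 [249, 248, 249, 249, 251, 250, 250, 249, 236, 236, 235, 234, 207, 47, 48, 79, 123, 203, 200, 201, 201, 201, 195, 194, 193, 196, 200, 197, 198, 199, 198, 198, 201, 202, 207, 205, 202, 202, 202, 201, 202, 202, 202, 201, 198, 198, 196, 183, 71, 46, 42, 42, 41, 41, 43]
235 [187, 246, 247, 249, 250, 250, 249, 249, 248, 249, 246, 222, 60, 53, 91, 163, 230, 226, 226, 226, 212, 225, 224, 225, 223, 223, 224, 224, 224, 224, 224, 225, 228, 230, 227, 226, 226, 225, 224, 203, 204, 204, 196, 198, 193, 191, 135, 41, 40, 41, 40, 40, 37, 41, 41]
```

```bash
python3 -c "
from rig import bot
print(bot.job_done())"
```

```text
the job is handed in; nothing more can be done
None
```

I handed the job in, but the call returned no verdict. The large mount stands in the pocket, and the lid is shut and held against an 11.8 N pull by what I take to be the snapped ridge, about 1 to 1.5 mm from the stop (1.8 mm limit; one direct reading gave 1.8); I did not deliberately touch the other things, but did not re-measure them.

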